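# Tip the loaded can out in the tilting cradle

### The arm

A 7-joint arm with a two-finger parallel gripper is mounted at the origin on a cart in front of the work surface, level with it; the furniture and walls round the work are solid. World frame = base frame: x ahead of the robot, y to its left, z up, the work surface at z = 0. Lengths are in mm, angles in rad, forces in N, time in s.
With the tool pointing down it reaches from about 400 to 900 mm from the base axis. Payload 5.5 kg.
Tool frame: the origin (TCP) lies midway between the tips of the shut fingers; the grasp point (between the pads) lies 19 mm behind it (arm.pinch_z is the z of the grasp point in the tool frame, in mm); z points along the fingers, y is the line along which they close (so a half turn about z gives the same grasp; the last joint's range is limited). The gripper opens to 92 mm and grips with 3 to 60 N. Pads are 19 mm wide; open, the fingers measure 130 mm over their backs; the gripper's body (75 mm by 190 mm) begins 47 mm behind the grasp point.
Start: joints at [1.457, 0.501, -0.427, 1.55, 0.221, 1.138, -0.21], TCP at [239.198, -604.387, 226.729] pointing down, gripper open.
Joint ranges: [-2.88, 2.88], [-0.31, 2.03], [-1.54, 1.56], [0.2, 2.42], [-1.41, 4.55], [0.19, 2.02], [-2.57, 2.57]. Speed limits (rad/s): [2.57, 2.57, 3.14, 3.14, 3.14, 3.14, 3.14].

### API

Orientations are given as a unit quaternion [w, x, y, z].
In Python, from plant import telemetry, imaging, arm gives the robot as it stands.
- The arm moves only by the tool step_arm, never from a script. Its argument "moves" is one flat list of numbers, 7 for each row, row after row: the shift along the tool's x, y, z in m, then the turn, a rotation vector about the tool's x, y, z in rad, then the closure, from -1 (fully open) to 1 (shut). In form: [dx, dy, dz, ax, ay, az, hand, dx, dy, dz, ax, ay, az, hand, ...]. A call has 1 to 20 rows; each row shifts and turns the commanded pose from where the row before left it, along the tool's axes as they then stand; what a row does not reach is not made up. A row lasts 1/10 s, in which the tool goes at most 50 mm and 8.59 degrees, less where a joint would pass 70% of its speed; a pose out of reach is approached as far as the arm can. A call is refused whole if a number of a shift passes 0.05 or a number of a turn 0.15, either way. A call with a gripper value outside its range is refused whole. The fingers move at their own pace and stop on an object; the grip force is fixed at half the most. Time passes only in rows, so rows that do not move let the fingers close. It gives the time, the measured TCP pose, the force, the opening and the grip force at its end, in the units of the state.
- telemetry.read_state(): the state, without advancing time (a new reading comes with each control period).
- imaging.snapshot(name): name is "side" or "top"; returns the picture (480x640x3 uint8, blue, green, red); there is no depth.
- imaging.camera_model(name): a dict with "vertical_fov" (degrees; the focal length in pixels is half the picture's height over the tangent of half this angle, whatever the lens; pixels are square), "cx", "cy" (the principal point, pixels), "D" ([k1, k2, p1, p2, k3] as OpenCV has them; the pictures are not rectified), "R" (3x3) and "t" (3): a world point X has camera coordinates R X + t. Camera axes: x right, y down, z forward; pixel columns grow to the right and rows downward; lengths in mm; the calibration is good to about 2 mm. A picture is of the moment at which its call begins. camera_model takes no time and is no camera call.
- arm.close_job(): hands the job in; it is judged then, once.
The state is a dict: "time": time; "joint_positions": joint angles; "joint_vel": joint speeds; "effort": joint torques, N m; "ee_pos": TCP position; "orientation": TCP orientation; "contact_force": force on the tool from outside, world axes, zero at the start; "torque": the same for the moment, N m; "opening": finger opening in mm; "gripper_force": force on a finger pad.
Only numpy, scipy, OpenCV 4.12 (cv2) and the standard library are available. Lean on these libraries where they do the work, as an engineer would, in place of code of your own. Each camera call takes 0.05 s, during which the arm holds its last target. There are 200 camera calls.

### The job

One of the two identical metal cans holds a steel pin; the other has no part in it. Find the loaded can (it is clearly heavier when lifted), slide it on its foot fully home into the cradle of the tilting stand, swing the stand's lever over so that the can is tipped and the pin drops into the catch tray, then swing the lever back until the cradle stands level again. Leave the can in the cradle and the other can, never tipped, standing upright on the bench, and do not disturb the glue stick, the mug or the other things standing about.

Things in the scene. Friction and masses are not known exactly. Their poses are not given: they have to be found in the camera images.
- can_a_mid (a point): can A: open round can of plain aluminium, body 62 mm outside diameter, wall 3 mm, 105 mm high, about 150 g, on a round foot 84 mm in diameter and 6 mm thick. This point is on its axis half-way up (52.5 mm above its underside); z is its axis, up. Either can may be the loaded one; the other holds only a thin cardboard pad (10 g). The glue stick stands close beside can A
- can_b_mid (a point): can B: identical to can A. This point is on its axis half-way up; z is the can's axis, up. The mug stands close beside it
- pin_mid (a point): steel pin, 20 mm diameter and 90 mm long, 190 to 275 g, standing or leaning inside one of the cans (below the rim), so that the loaded can weighs 340 g or more and the other about 160 g. This point is its middle; y runs along the pin
- seat (a point): seat in the cradle, on the upper face of its loading floor: the centre of the can's underside lies here (within about 3 mm) when the can is fully home against the back stop. The frame turns with the cradle; level, the floor is 195 mm above the bench and 15 mm above the pivot. x runs along the channel and the pivot, from the open end (robot's side) to the back stop; z up out of the floor
- apron (a point): point on the open end of the same loading floor (90 mm wide), 78 mm before the seat along -x: a can stood here on the floor, upright, is clear of the lips and can be pushed 78 mm along +x home. Axes as for the seat. Keep the can upright while pushing (jaws closed along the channel hold it best; held across it, it can lean and catch)
- grip (a point): middle of the lever's cross grip, a round rubber bar 14 mm in diameter parallel to the pivot, free for 22 mm either way. 120 mm from the pivot line and 114 mm behind the seat; at rest on the left (stand +y), 20 degrees above level, 221 mm above the bench. It can be pinched from above across the bar, and turns in the fingers as it swings over the top (300 mm) and down to the right
- pivot (a point): point on the pivot line straight below the seat, 180 mm above the bench, fixed to the stand. x is the pivot line (away from the robot, turned up to 0.2 rad), y to the stand's left, z up. Stand posts rise to 188 mm at each end, base plate 110 mm wide
- cradle (a joint): angle of the cradle and lever: 0 level (at a stop), growing as the lever swings from left over the top to the right, up to the stop at 2.44 rad (140 degrees). Stiff: it stays where it is left; the lever needs about 3 to 6 N at the grip. The pin slides out somewhere past 2 rad
- tray_floor (a point): centre of the inner floor of the grey catch tray fixed to the right of the stand (stand -y): outside 190 mm along the stand's x, 180 mm along y, 45 mm high, walls 4 mm, floor 4 mm above the bench. Axes as the stand's
- glue_mid (a point): glue stick, bystander: upright, 27 mm diameter, 92 mm high, about 72 mm from the axis of can A; this point is half-way up
- mug_mid (a point): mug, bystander: upright, body 80 mm, 117 mm over the handle, 102 mm high, its middle about 118 mm from the axis of can B; this point is half-way up
- stamp_mid (a point): hand stamp, bystander, upright, 28x50x69 mm, in front of and between the cans; this point is half-way up
- roll_mid (a point): roll of cream tape lying flat, bystander, 100 mm diameter, 50 mm high, behind and between the cans; this point is half-way up
- measure_mid (a point): tape measure, bystander, 36x75x67 mm, behind can A towards the lever; this point is half-way up
- channel (a point): mid-way between the starts of the channel's two lips, on the floor, 30 mm before the seat. The channel is 92 mm wide inside; its lips (12 mm above the floor underneath, 18 mm on top, 72 mm apart so that the can's body passes between) overhang the can's foot and hold the can when tipped, so the can enters only by sliding along +x. Flared side guides begin 28 mm before this point
Not all that is in view belongs to the job. What is shaped like the part that bears can_a_mid but purple or red is not meant.

How it is judged (in metres and radians):
On the way, in this order (a step that is already met when the one before it is completed fails the run):
1. the loaded can is home in the level cradle (value of joint cradle below 0.12 rad and horizontal distance between pin_mid and seat below 0.04 m and z of pin_mid in the frame of seat between 0.015 and 0.075 m and ((x of can_a_mid in the frame of seat above -0.012 m and distance between can_a_mid and seat below 0.062 m) or (x of can_b_mid in the frame of seat above -0.012 m and distance between can_b_mid and seat below 0.062 m))), for 0.2 s.
2. the cradle is tipped well over with the can in it, and the pin is in the tray (value of joint cradle above 1.6 rad and height (world z) of pin_mid below 0.06 m and x of pin_mid in the frame of tray_floor between -0.09 and 0.09 m and y of pin_mid in the frame of tray_floor between -0.085 and 0.085 m and distance between any of can_a_mid, can_b_mid and seat below 0.07 m), for 0.1 s.
At the end, for the whole second after the job is handed in: The cradle is level again (within 0.12 rad of its stop) and still, the emptied can stands in it (within about 40 mm of home), the pin lies inside the catch tray, the other can stands upright on the bench (within 0.2 rad), and nothing is held (value of joint cradle below 0.12 rad and velocity of joint cradle below 0.05 rad/s and height (world z) of pin_mid below 0.06 m and x of pin_mid in the frame of tray_floor between -0.09 and 0.09 m and y of pin_mid in the frame of tray_floor between -0.085 and 0.085 m and angle between each of can_a_mid, can_b_mid's own z axis and vertical below 0.2 rad and ((distance between can_a_mid and seat below 0.07 m and height (world z) of can_b_mid below 0.06 m) or (distance between can_b_mid and seat below 0.07 m and height (world z) of can_a_mid below 0.06 m))); the robot touches nothing.
It fails at once if the cradle is tipped without the loaded can (value of joint cradle above 0.6 rad and horizontal distance between pin_mid and tray_floor above 0.27 m).
It fails at once if a can is tipped over anywhere but in the cradle ((angle between can_a_mid's own z axis and vertical above 0.6 rad and distance between can_a_mid and seat above 0.11 m) or (angle between can_b_mid's own z axis and vertical above 0.6 rad and distance between can_b_mid and seat above 0.11 m)).
It fails at once if a bystander is pushed more than 30 mm or knocked over (distance of any of glue_mid, mug_mid, stamp_mid, roll_mid, measure_mid from where it was at the start of the episode above 0.03 m).
It also fails if it takes over 72 s, if anything falls off the work surface, if the arm or the gripper's body presses on something with over 40 N, if the wrist force passes 120 N, or if a joint passes its speed limit or range.

## Working session

There is one attempt and no reset: what is moved stays moved. The work goes in short steps, Python scripts to look and compute and a tool call to move; the robot and the scene stay as the last step left them, time stands still between calls to the robot, and variables do not carry over. Pictures are saved under pics/ and viewed, at most 10 in all, crops included, and the job is handed in when it is done.

Besides the shell and the picture viewer there is one more tool, called after "Request:" in YAML: its name, and indented under it one key for each argument. step_arm: Moves the arm, as the interface text tells. Its arguments: {"type":"object","properties":{"moves":{"type":"array","items":{"type":"number"}}},"required":["moves"]}

```bash
mkdir -p pics; ls
python3 - <<'E'
from plant import telemetry, imaging, arm
import cv2
for n in ("side","top"):
    cv2.imwrite(f"pics/{n}0.png",imaging.snapshot(n)); print(n,imaging.camera_model(n))
print(telemetry.read_state(), arm.pinch_z)
E
```

```text
pics
side {'vertical_fov': 44.60181086377189, 'cx': 321.2004223546444, 'cy': 239.25644509294978, 'D': array([0.00433474, 0.        , 0.        , 0.        , 0.        ]), 'R': array([[-0.96843911, -0.24840415,  0.02051989],
       [-0.18326132,  0.65382753, -0.73411501],
       [ 0.16894074, -0.71470619, -0.67871503]]), 't': array([ 502.16517721,  129.0016502 , 1426.94384523])}
top {'vertical_fov': 49.118877651659375, 'cx': 313.45165537875994, 'cy': 226.05617957542876, 'D': array([0.04556297, 0.        , 0.        , 0.        , 0.        ]), 'R': array([[ 0.01265478, -0.99866396, -0.05010134],
       [-0.99012488, -0.00551902, -0.14007951],
       [ 0.13961585,  0.05137926, -0.98887188]]), 't': array([ 113.4490089 ,  502.74122111, 1376.05129338])}
{'time': 0.1, 'joint_positions': array([ 1.45723864,  0.5017648 , -0.42679777,  1.55134413,  0.22083097,
        1.13827421, -0.21027461]), 'joint_vel': array([-0.00107801, -0.00128379, -0.00214873, -0.00149266, -0.00173871,
        0.00060881, -0.00135579]), 'effort': array([-1.17307800e-02, -5.67874467e+01, -5.83857045e+00, -2.79911703e+01,
       -6.89340429e-02,  2.40726303e-02,  6.05616447e-05]), 'ee_pos': array([ 238.86208066, -603.85132064,  225.77503344]), 'orientation': array([-8.54194284e-04,  9.82301449e-01,  1.87304864e-01, -1.43773402e-04]), 'contact_force': array([-0.4357096 ,  0.81280824, -0.51675594]), 'torque': array([-0.00462217,  0.00906383,  0.02177318]), 'gripper_force': 0.0, 'opening': 91.55316367959644} -18.8
```

View pics/side0.png

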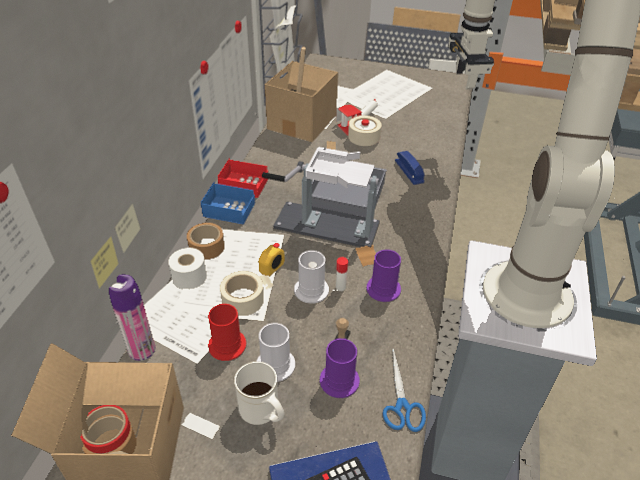

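View pics/top0.png

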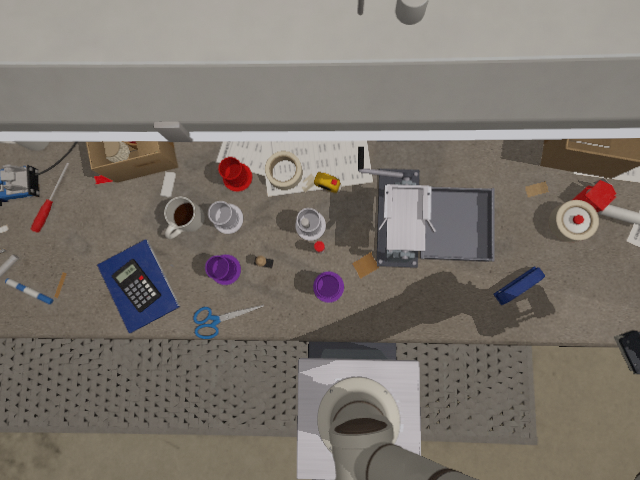

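The side view shows plain cans at about (311,275) and (275,350), and the stand near (340,190). The top view shows can A at (310,223) next to the red glue cap at (320,247), can B at (225,217) next to the mug at (182,215), the cradle at (407,217), the grip at (361,158) and the tray at (460,225). I'll zoom in on these.

Run:
```python
import cv2,numpy as np
t=cv2.imread("pics/top0.png");s=cv2.imread("pics/side0.png")
a=cv2.resize(t[140:275,345:505],None,fx=5,fy=5,interpolation=cv2.INTER_CUBIC)[:600]
cv2.imwrite("pics/c1.png",cv2.resize(t[145:275,345:505],(738,600),interpolation=cv2.INTER_CUBIC))
b=cv2.resize(t[190:260,200:335],(400,207),interpolation=cv2.INTER_CUBIC)
c=cv2.resize(s[240:390,220:420],(400,300),interpolation=cv2.INTER_CUBIC)
d=cv2.resize(s[130:250,255:395],(400,343),interpolation=cv2.INTER_CUBIC)
L=np.zeros((600,800,3),np.uint8);L[:207,:400]=b;L[220:520,:400]=c;L[:343,400:]=d
cv2.imwrite("pics/c2.png",L)
```

```text
(no output)
```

View pics/c1.png

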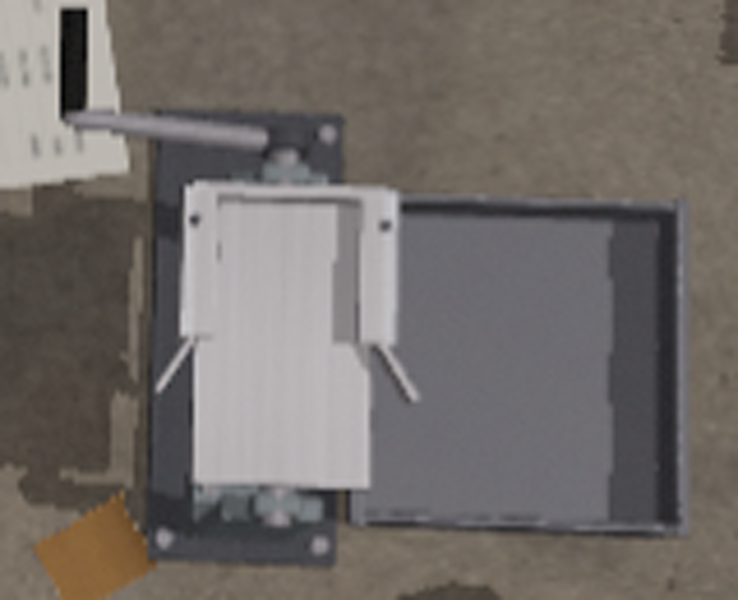

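View pics/c2.png

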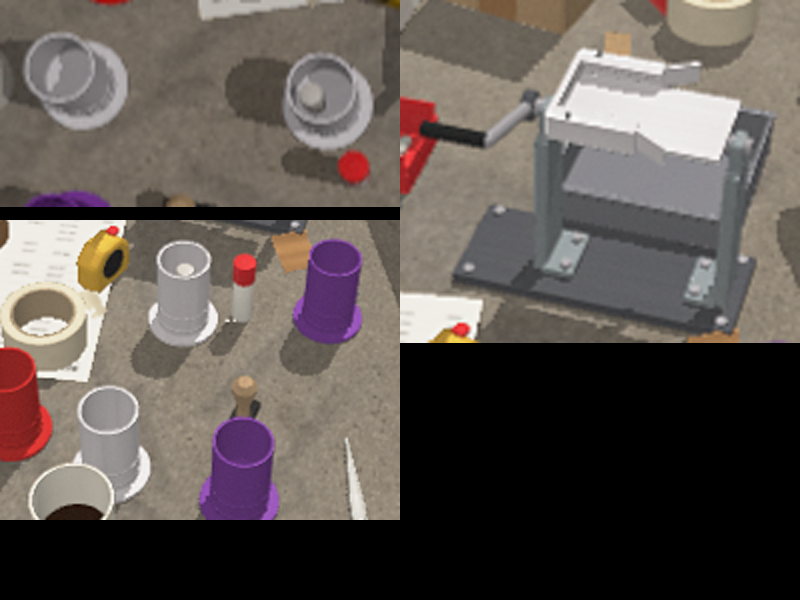

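The top view shows a bright pin end inside can A (zoom about (311,93)). Can B looks empty. I'll triangulate the key points next.

```bash
cat > h.py <<'E'
import cv2,numpy as np
from plant import telemetry, imaging, arm
def cam(n):
    m=imaging.camera_model(n);f=240/np.tan(np.radians(m["vertical_fov"]/2))
    return np.array([[f,0,m["cx"]],[0,f,m["cy"]],[0,0,1]]),np.array(m["D"]),np.array(m["R"]),np.array(m["t"])
def ray(n,p):
    K,D,R,t=cam(n);u=cv2.undistortPoints(np.array([[p]],float),K,D)[0,0]
    return -R.T@t,R.T@np.array([*u,1])
def onplane(n,p,z):
    c,d=ray(n,p);return c+d*(z-c[2])/d[2]
def tri(pt,ps):
    c1,d1=ray("top",pt);c2,d2=ray("side",ps)
    A=np.stack([d1,-d2],1);s=np.linalg.lstsq(A,c2-c1,rcond=None)[0]
    a,b=c1+d1*s[0],c2+d2*s[1];return (a+b)/2,np.linalg.norm(a-b)
def proj(n,X):
    K,D,R,t=cam(n);return cv2.projectPoints(np.array([X],float),cv2.Rodrigues(R)[0],t,K,D)[0][0,0]
E
python3 - <<'E'
from h import *
np.set_printoptions(precision=1,suppress=True)
T=lambda x,y:(345+x/4.6125,145+y/4.615)
S=lambda x,y:(255+(x-400)/2.857,130+y/2.857)
for n,a,b in [("rimA",(308.3,220.7),(312,261)),("rimB",(200+61/2.963,190+68/2.963),(274.5,334)),
 ("frontL",T(193,488),S(724,153)),("frontR",T(368,489),S(740,100)),("grip",T(73,63),S(454,132)),
 ("backL",T(185,185),S(548,102)),("backR",T(398,190),S(585,53))]:
    print(n,*tri(a,b))
for n,p in [("footA",(311,224.8)),("footB",(200+78/2.963,190+84/2.963)),("glue",(320,247))]:
    print(n,onplane("top",p,6 if "foot" in n else 92))
print("footA side",onplane("side",(311.5,287.5),6))
L,R=onplane("top",T(193,488),195),onplane("top",T(368,489),195);print("floor front @195",L,R)
for q in [(345,8+0),]: pass
tr=[onplane("top",T(*p),45) for p in [(400,200),(685,205),(685,532),(350,522)]];print("tray",*tr)
bp=[onplane("top",T(*p),0) for p in [(160,110),(342,118),(335,562),(150,555)]];print("base",*bp)
E
```

```text
rimA [508.6 128.8  94.5] 1.8405281150267696
rimB [526.7 357.5  99.4] 1.0575053195312876
frontL [421.6 -63.9 196.5] 0.03859179260843893
frontR [ 423.3 -153.2  189.2] 1.3793815214929344
grip [639.1  -1.9 218.1] 0.805737817634914
backL [573.9 -58.6 222.4] 0.5395425289061505
backR [ 572.9 -169.2  201.4] 5.637903701868254
footA [509.7 126.5   6. ]
footB [526.5 362.6   6. ]
glue [439.8  97.7  92. ]
footA side [509.4 130.7   6. ]
floor front @195 [421.8 -64.  195. ] [ 422.  -152.3  195. ]
tray [ 604.2 -197.2   45. ] [ 601.3 -358.    45. ] [ 413.6 -351.6   45. ] [ 417.3 -165.7   45. ]
base [669.2 -62.9   0. ] [ 664.1 -171.5    0. ] [ 397.5 -163.5    0. ] [400.4 -55.7   0. ]
```

Can A is at about (509,128). The stand seat is at about (523,-111) with yaw around -0.03. First I'll turn the tool so the jaws close along world x, and raise it.

Request:
step_arm:
  moves: [0,0,-0.01,0,0,-0.149,-1,0,0,-0.01,0,0,-0.149,-1,0,0,-0.01,0,0,-0.149,-1,0,0,-0.01,0,0,-0.149,-1,0,0,-0.01,0,0,-0.149,-1,0,0,-0.01,0,0,-0.149,-1,0,0,-0.01,0,0,-0.149,-1,0,0,-0.01,0,0,-0.149,-1,0,0,0,0,0,0,-1,0,0,0,0,0,0,-1]

```text
time: 1.1
ee_pos: [239.0, -604.2, 306.1]
orientation: [-0.0, 0.709, 0.705, 0.0]
contact_force: [-0.6, 0.6, 0.8]
opening: 91.8
gripper_force: 0.0
```

Request:
step_arm:
  moves: [0.0407,0.015,0,0,0,0,-1,0.0407,0.015,0,0,0,0,-1,0.0407,0.015,0,0,0,0,-1,0.0407,0.015,0,0,0,0,-1,0.0407,0.015,0,0,0,0,-1,0.0407,0.015,0,0,0,0,-1,0.0407,0.015,0,0,0,0,-1,0.0407,0.015,0,0,0,0,-1,0.0407,0.015,0,0,0,0,-1,0.0407,0.015,0,0,0,0,-1,0.0407,0.015,0,0,0,0,-1,0.0407,0.015,0,0,0,0,-1,0.0407,0.015,0,0,0,0,-1,0.0407,0.015,0,0,0,0,-1,0.0407,0.015,0,0,0,0,-1,0.0407,0.015,0,0,0,0,-1,0.0407,0.015,0,0,0,0,-1,0.0407,0.015,0,0,0,0,-1,0,0,0,0,0,0,-1,0,0,0,0,0,0,-1]

```text
time: 3.1
ee_pos: [509.7, 129.6, 305.8]
orientation: [-0.001, 0.707, 0.707, -0.0]
contact_force: [0.3, 0.4, -0.9]
opening: 92.3
gripper_force: 0.0
```

Run:
```python
from h import *
s=imaging.snapshot("side");t=imaging.snapshot("top")
L=np.zeros((600,800,3),np.uint8)
L[:,:]=cv2.resize(s[150:390,180:500],(800,600),interpolation=cv2.INTER_CUBIC);cv2.imwrite("pics/s1.png",L)
st=telemetry.read_state();print(st["ee_pos"],st["orientation"],st["joint_positions"])
```

```text
[510.23454863 126.45132271 305.99065616] [-8.25504724e-05  7.08713880e-01  7.05495518e-01 -8.39289415e-04] [ 0.61690355  0.35624753 -1.1291537   1.74846863  0.33847917  1.25479585
 -0.60074754]
```

View pics/s1.png

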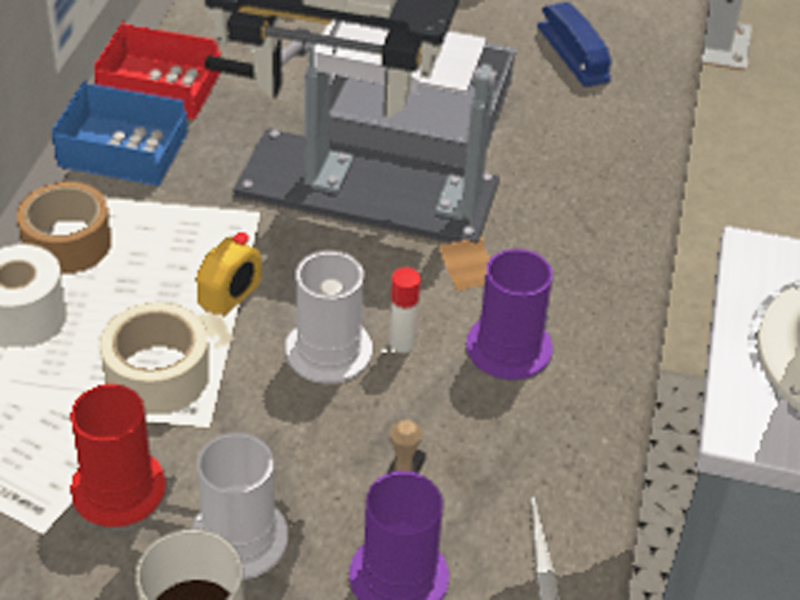

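The open gripper hangs above can A (zoomed can at (330,300)), with the glue clear at (403,310). I'll turn a little away from the glue and go down.

Request:
step_arm:
  moves: [0,0,0,0,0,0.15,-1,0,0,0,0,0,0.15,-1,0,0,0.04,0,0,0,-1,0,0,0.04,0,0,0,-1,0,0,0.04,0,0,0,-1,0,0,0.04,0,0,0,-1,0,0,0.03,0,0,0,-1,0,0,0.03,0,0,0,-1,0,0,0.02,0,0,0,-1,0,0,0.016,0,0,0,-1,0,0,0,0,0,0,-1,0,0,0,0,0,0,-1]

```text
time: 4.4
ee_pos: [511.1, 126.9, 51.2]
orientation: [0.0, 0.806, 0.592, 0.0]
contact_force: [0.3, 0.6, 0.6]
opening: 91.8
gripper_force: 0.0
```

Request:
step_arm:
  moves: [0,0,0,0,0,0,1,0,0,0,0,0,0,1,0,0,0,0,0,0,1,0,0,0,0,0,0,1,0,0,0,0,0,0,1,0,0,0,0,0,0,1,0,0,0,0,0,0,1,0,0,0,0,0,0,1]

```text
time: 5.2
ee_pos: [510.0, 128.1, 51.1]
orientation: [-0.0, 0.805, 0.593, -0.0]
contact_force: [-3.0, 0.3, 6.5]
opening: 60.7
gripper_force: 29.8
```

Request:
step_arm:
  moves: [0,0,-0.02,0,0,0,1,0,0,-0.04,0,0,0,1,0,0,-0.04,0,0,0,1,0,0,-0.04,0,0,0,1,0,0,-0.04,0,0,0,1,0,0,-0.04,0,0,0,1,0,0,0,0,0,0,1,0,0,0,0,0,0,1,0,0,0,0,0,0,1]

```text
time: 6.1
ee_pos: [509.4, 126.7, 268.9]
orientation: [-0.0, 0.805, 0.593, -0.002]
contact_force: [0.2, -0.1, -4.5]
opening: 61.0
gripper_force: 29.7
```

Run:
```python
from h import *
s=imaging.snapshot("side")
cv2.imwrite("pics/s2.png",cv2.resize(s[130:310,220:460],(800,600),interpolation=cv2.INTER_CUBIC))
st=telemetry.read_state();print(st["ee_pos"],st["orientation"],st["contact_force"],st["torque"])
```

```text
[509.36312783 126.8624498  268.72481551] [-6.70488871e-04  8.05444911e-01  5.92667997e-01 -1.64055703e-03] [-0.07727554 -0.08124893 -3.47111526] [-0.11046849 -0.04455379  0.00293119]
```

View pics/s2.png

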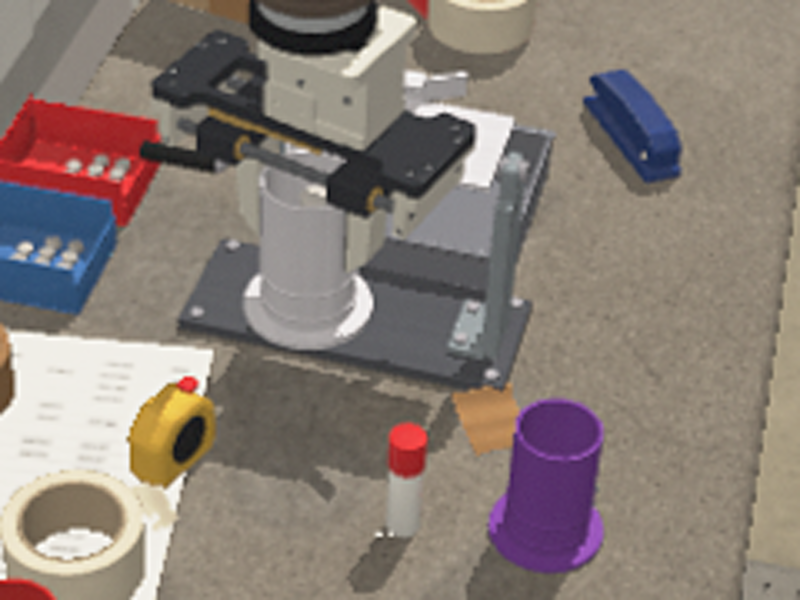

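The wrist shows about 4 N, so can A is the loaded can, and it hangs upright. The glue is undisturbed at (405,480). Next I'll align with the stand and move over the apron.

Request:
step_arm:
  moves: [0,0,-0.0125,0,0,-0.137,1,0,0,-0.0125,0,0,-0.137,1,0,-0.0105,0,0,0,0,1,-0.02,-0.0105,0,0,0,0,1,-0.03,-0.0105,0,0,0,0,1,-0.04,-0.0105,0,0,0,0,1,-0.04,-0.0105,0,0,0,0,1,-0.04,-0.0105,0,0,0,0,1,-0.035,0,0,0,0,0,1,-0.0215,0,0,0,0,0,1,-0.011,0,0,0,0,0,1,0,0,0,0,0,0,1,0,0,0,0,0,0,1,0,0,0,0,0,0,1]

```text
time: 7.55
ee_pos: [441.1, -105.9, 295.5]
orientation: [-0.0, 0.716, 0.698, 0.0]
contact_force: [0.2, -0.6, -4.0]
opening: 61.2
gripper_force: 29.8
```

Run:
```python
from h import *
s=imaging.snapshot("side");t=imaging.snapshot("top")
L=np.zeros((600,800,3),np.uint8)
L[:300,:400]=cv2.resize(t[160:265,345:485],(400,300),interpolation=cv2.INTER_CUBIC)
L[:,400:]=cv2.resize(s[100:250,280:380],(400,600),interpolation=cv2.INTER_CUBIC)
cv2.imwrite("pics/s3.png",L)
st=telemetry.read_state();print(st["ee_pos"],st["orientation"],st["contact_force"],st["joint_positions"])
```

```text
[ 441.18647137 -106.38317393  295.72225881] [-4.09918524e-05  7.16102755e-01  6.97994869e-01  7.04952756e-05] [ 0.76728645 -0.08241983 -3.77196974] [ 1.24727303  0.15056381 -1.15077624  1.91797983  0.14938999  1.16586993
  0.01591917]
```

View pics/s3.png

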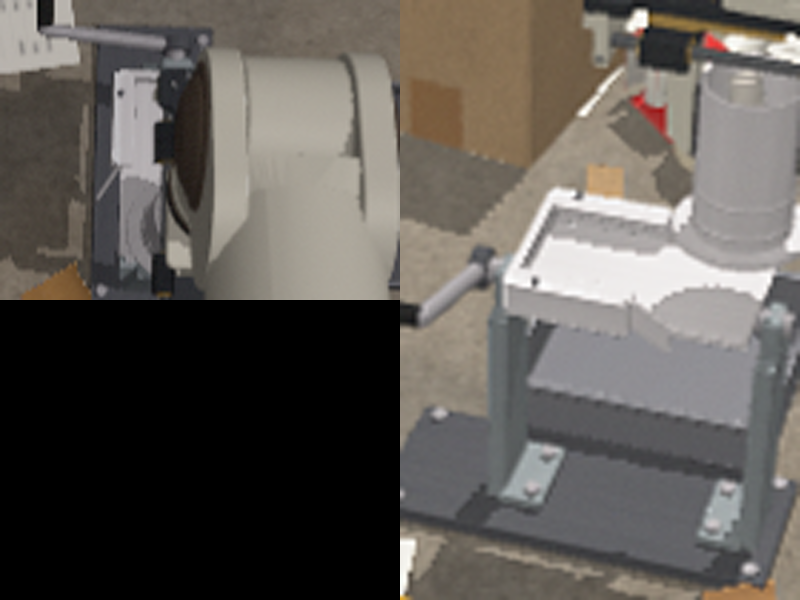

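The can hangs over the open end of the cradle, with its shadow on the apron at (700,310). I'll lower it and watch the force.

Request:
step_arm:
  moves: [-0.0025,0,0.01,0,0,0,1,0,0,0.015,0,0,0,1,0,0,0.01,0,0,0,1,0,0,0.006,0,0,0,1,0,0,0.004,0,0,0,1,0,0,0,0,0,0,1,0,0,0,0,0,0,1]

```text
time: 8.35
ee_pos: [441.3, -110.4, 250.9]
orientation: [0.0, 0.717, 0.697, 0.0]
contact_force: [0.3, 0.3, -4.6]
opening: 60.7
gripper_force: 29.8
```

Request:
step_arm:
  moves: [0,0,0.002,0,0,0,1,0,0,0.0015,0,0,0,1,0,0,0,0,0,0,1,0,0,0,0,0,0,1]

```text
time: 8.75
ee_pos: [441.0, -110.5, 247.3]
orientation: [0.0, 0.717, 0.697, -0.0]
contact_force: [0.5, 0.5, -3.3]
opening: 61.3
gripper_force: 29.8
```

Request:
step_arm:
  moves: [0.001,0,0.001,0,0,0,1,0,0,0.001,0,0,0,1,0,0,0,0,0,0,1,0,0,0,0,0,0,1]

```text
time: 9.15
ee_pos: [441.2, -109.4, 246.0]
orientation: [0.0, 0.717, 0.697, -0.0]
contact_force: [-2.5, 0.2, 5.7]
opening: 61.1
gripper_force: 29.7
```

The can is on the floor. I'll ease off slightly and slide it in.

Request:
step_arm:
  moves: [0,0.003,-0.0007,0,0,0,1,0,0.006,0,0,0,0,1,0,0.008,0,0,0,0,1,0,0.008,0,0,0,0,1,0,0.008,0,0,0,0,1,0,0.007,0,0,0,0,1,0,0,0,0,0,0,1]

```text
time: 9.85
ee_pos: [482.4, -110.6, 246.1]
orientation: [0.0, 0.717, 0.697, 0.001]
contact_force: [0.2, -2.3, 2.3]
opening: 60.8
gripper_force: 29.8
```

Request:
step_arm:
  moves: [0,0.006,0,0,0,0,1,0,0.008,0,0,0,0,1,0,0.008,0,0,0,0,1,0,0.006,0,0,0,0,1,0,0,0,0,0,0,1]

```text
time: 10.35
ee_pos: [509.7, -111.4, 246.1]
orientation: [0.0, 0.717, 0.697, 0.0]
contact_force: [-0.4, -0.6, 3.9]
opening: 61.1
gripper_force: 29.8
```

Request:
step_arm:
  moves: [0,0.004,0,0,0,0,1,0,0.004,0,0,0,0,1,0,0.003,0,0,0,0,1,0,0,0,0,0,0,1]

```text
time: 10.75
ee_pos: [519.6, -111.6, 246.1]
orientation: [-0.0, 0.717, 0.697, -0.0]
contact_force: [-4.9, 0.5, 6.0]
opening: 60.8
gripper_force: 29.8
```

Request:
step_arm:
  moves: [0,0.002,0,0,0,0,1,0,0.002,0,0,0,0,1,0,0,0,0,0,0,1]

```text
time: 11.05
ee_pos: [523.3, -111.8, 246.1]
orientation: [-0.0, 0.717, 0.697, -0.001]
contact_force: [-5.4, -1.1, 5.7]
opening: 60.8
gripper_force: 29.8
```

Request:
step_arm:
  moves: [0,0.002,0,0,0,0,1,0,0.002,0,0,0,0,1,0,0,0,0,0,0,1]

```text
time: 11.35
ee_pos: [527.3, -111.9, 246.1]
orientation: [-0.0, 0.717, 0.697, -0.001]
contact_force: [-4.7, 1.0, 5.3]
opening: 60.9
gripper_force: 29.8
```

Request:
step_arm:
  moves: [0,0.002,0,0,0,0,1,0,0.002,0,0,0,0,1,0,0,0,0,0,0,1]

```text
time: 11.65
ee_pos: [528.7, -111.9, 246.2]
orientation: [-0.002, 0.717, 0.697, -0.003]
contact_force: [-15.3, -0.2, 15.3]
opening: 61.2
gripper_force: 29.8
```

Run:
```python
from h import *
s=imaging.snapshot("side");t=imaging.snapshot("top")
L=np.zeros((600,800,3),np.uint8)
L[:300,:400]=cv2.resize(t[160:265,345:485],(400,300),interpolation=cv2.INTER_CUBIC)
L[:,400:]=cv2.resize(s[100:250,280:380],(400,600),interpolation=cv2.INTER_CUBIC)
cv2.imwrite("pics/s4.png",L)
st=telemetry.read_state();print(st["ee_pos"],st["orientation"],st["contact_force"],st["torque"])
```

```text
[ 528.73694598 -111.89154795  246.25222569] [-0.00202415  0.71694491  0.69712049 -0.00298604] [-14.00423064  -0.3559946   15.62414274] [0.14539501 3.36381134 0.06215256]
```

View pics/s4.png

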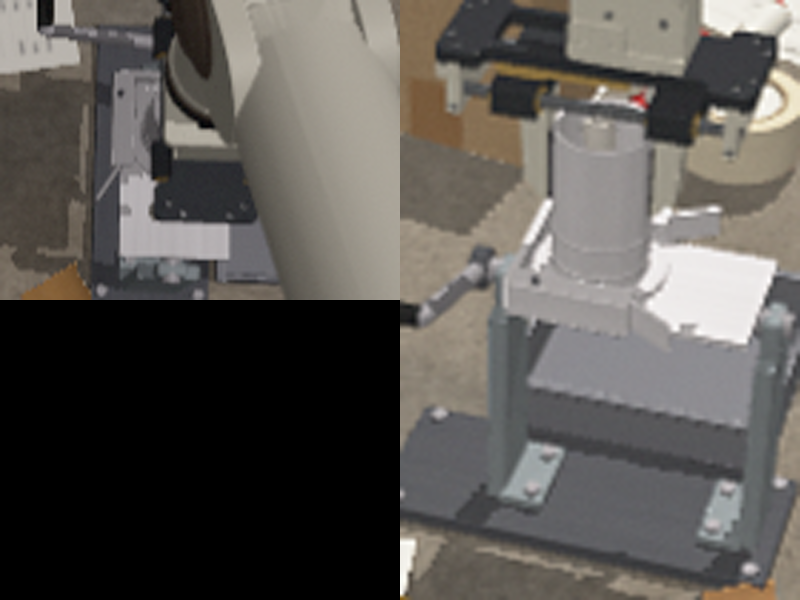

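The can is home, with its foot under the lips against the back stop and the force rising to about 15 N. I'll release it and rise.

Request:
step_arm:
  moves: [0,-0.0015,0,0,0,0,1,0,0,0,0,0,0,-1,0,0,0,0,0,0,-1,0,0,0,0,0,0,-1,0,0,0,0,0,0,-1,0,0,0,0,0,0,-1,0,0,0,0,0,0,-1]

```text
time: 12.45
ee_pos: [530.6, -111.9, 245.9]
orientation: [-0.0, 0.717, 0.697, 0.0]
contact_force: [-0.0, 0.2, -0.4]
opening: 91.8
gripper_force: 0.0
```

Request:
step_arm:
  moves: [0,0,-0.01,0,0,0,-1,0,0,-0.03,0,0,0,-1,0,0,-0.04,0,0,0,-1,0,0,-0.04,0,0,0,-1,0,0,-0.03,0,0,0,-1,0,0,0,0,0,0,-1,0,0,0,0,0,0,-1]

```text
time: 13.15
ee_pos: [530.8, -111.9, 396.8]
orientation: [0.001, 0.717, 0.697, 0.0]
contact_force: [0.4, -0.6, -1.1]
opening: 92.0
gripper_force: 0.0
```

Run:
```python
from h import *
s=imaging.snapshot("side");t=imaging.snapshot("top")
L=np.zeros((600,800,3),np.uint8)
L[:300,:400]=cv2.resize(t[145:250,345:485],(400,300),interpolation=cv2.INTER_CUBIC)
L[:,400:]=cv2.resize(s[100:250,250:350],(400,600),interpolation=cv2.INTER_CUBIC)
cv2.imwrite("pics/s5.png",L)
st=telemetry.read_state();print(st["ee_pos"],st["orientation"],st["contact_force"],st["joint_positions"])
```

```text
[ 529.80008011 -112.08678597  395.05590512] [-5.66376222e-04  7.16954149e-01  6.97119904e-01 -5.15948953e-04] [ 0.1073152  -0.25817302 -0.0255955 ] [ 1.03193056  0.30594718 -1.09307918  1.57438698  0.27339318  1.42993364
 -0.10929357]
```

View pics/s5.png

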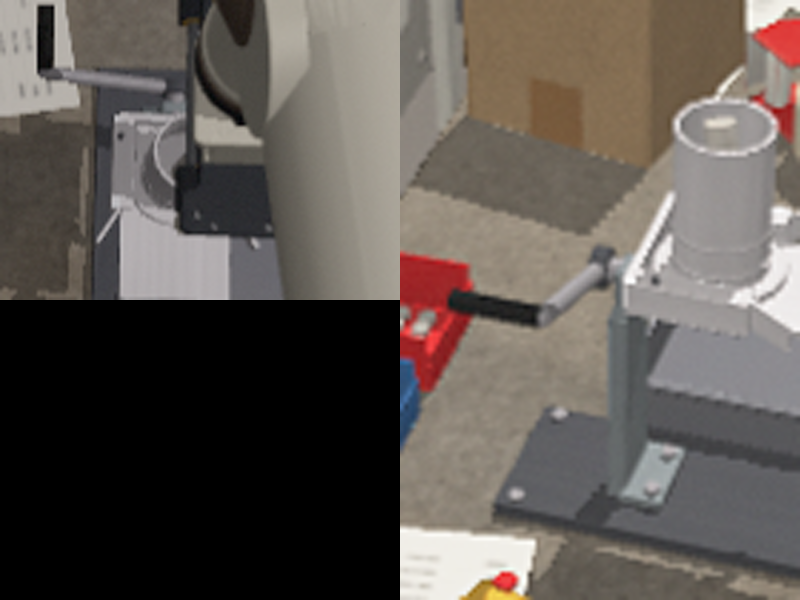

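The can stands alone in the cradle with the pin end visible at (720,125), and the grip is at top pixel (361,158). The shelf edge in the top view hides the back bins, so I'll check how high it can be and compute the grip.

Run:
```python
from h import *
np.set_printoptions(precision=1,suppress=True)
for z in (0,300,450,600,750,900,1000):
    print(z,[(lambda X:(X[:2],proj("side",X)))(onplane("top",(c,137),z)) for c in (200,361,450)])
print("grip",onplane("top",(361.1,158.3),221),"redbin",onplane("side",(243,178),30))
g=[onplane("top",(361.1,145+r/2.857),221) for r in (5,72)];print(g)
print("can rim", onplane("side",(250+724/4,100+127/4),300))
```

```text
0 [(array([762.2, 447.8]), array([156.7, 372.9])), (array([761.2, -10.9]), array([234.3, 232.7])), (array([ 759.7, -257.5]), array([264.2, 179.2]))]
300 [(array([666.6, 363.8]), array([197.4, 252.6])), (array([665.8,   0.9]), array([261.3, 146. ])), (array([ 664.6, -194.3]), array([286.7, 104.3]))]
450 [(array([618.8, 321.8]), array([222.6, 177.9])), (array([618.1,   6.8]), array([278.6,  90.6])), (array([ 617. , -162.7]), array([301.2,  55.7]))]
600 [(array([571. , 279.8]), array([252.2,  90.3])), (array([570.4,  12.6]), array([299.5,  23.6])), (array([ 569.5, -131. ]), array([319. ,  -3.5]))]
750 [(array([523.2, 237.7]), array([287.5, -14.2])), (array([522.6,  18.5]), array([325.2, -58.8])), (array([521.9, -99.4]), array([341.2, -77.4]))]
900 [(array([475.3, 195.7]), array([ 330.2, -141.1])), (array([474.9,  24.4]), array([ 357.6, -162.9])), (array([474.4, -67.8]), array([ 369.7, -172.3]))]
1000 [(array([443.5, 167.7]), array([ 364.2, -242. ])), (array([443.1,  28.3]), array([ 384.4, -249. ])), (array([442.7, -46.7]), array([ 393.6, -252. ]))]
grip [638.7  -2.5 221. ] redbin [ 806.1 -208.5   30. ]
[array([666.9,  -2.5, 221. ]), array([609.8,  -2.5, 221. ])]
can rim [ 298.1 -168.6  300. ]
```

The shelf must be above about 650 mm, since the side view would show anything lower. So I'll stay low. Next I'll turn the jaws across the bar and move left.

Request:
step_arm:
  moves: [0,0,0,0,0,0.15,-1,0,0,0,0,0,0.15,-1,0,0,0,0,0,0.15,-1,0,0,0,0,0,0.15,-1,0,0,0,0,0,0.15,-1,0,0,0,0,0,0.15,-1,0,0,0,0,0,0.15,-1,0,0,0,0,0,0.15,-1,0,0,0,0,0,0.15,-1,0,0,0,0,0,0.15,-1,0,-0.038,0,0,0,0.07,-1,0,-0.038,0,0,0,0,-1,0,-0.037,0,0,0,0,-1,0,0,0,0,0,0,-1,0,0,0,0,0,0,-1]

```text
time: 14.75
ee_pos: [530.2, 1.8, 394.9]
orientation: [0.0, 1.0, -0.012, -0.001]
contact_force: [0.6, 0.1, -0.9]
opening: 91.5
gripper_force: 0.0
```

Request:
step_arm:
  moves: [0,0.0015,0.04,0,0,0,-1,0,0,0.04,0,0,0,-1,0,0,0.04,0,0,0,-1,0.02,0,0.015,0,0,0,-1,0.04,0,0,0,0,0,-1,0.035,0,0,0,0,0,-1,0.016,0,0,0,0,0,-1,0,0,0,0,0,0,-1,0,0,0,0,0,0,-1]

```text
time: 15.65
ee_pos: [640.9, -4.9, 259.5]
orientation: [0.0, 1.0, -0.014, -0.001]
contact_force: [-0.6, 0.2, -0.1]
opening: 91.9
gripper_force: 0.0
```

Request:
step_arm:
  moves: [0,0,0.02,0,0,0,-1,0,0,0.02,0,0,0,-1,0,0,0.017,0,0,0,-1,0,0,0,0,0,0,-1,0,0,0,0,0,0,-1]

```text
time: 16.15
ee_pos: [641.3, -3.9, 204.0]
orientation: [0.0, 1.0, -0.014, -0.0]
contact_force: [0.8, -0.4, -0.1]
opening: 91.7
gripper_force: 0.0
```

Clear straddle. I'll close on the bar.

Request:
step_arm:
  moves: [0,0,0.001,0,0,0,1,0,0,0,0,0,0,1,0,0,0,0,0,0,1,0,0,0,0,0,0,1,0,0,0,0,0,0,1,0,0,0,0,0,0,1,0,0,0,0,0,0,1,0,0,0,0,0,0,1,0,0,0,0,0,0,1,0,0,0,0,0,0,1]

```text
time: 17.15
ee_pos: [641.9, -1.0, 203.0]
orientation: [-0.002, 1.0, -0.013, 0.0]
contact_force: [0.6, 8.6, -0.4]
opening: 16.1
gripper_force: 4.5
```

Run:
```python
from h import *
st=telemetry.read_state();print(st["ee_pos"],st["opening"],st["contact_force"])
t0=np.radians(20);r=.120
# tool y = -stand y ; z down
for N in (32,):
    a=t0+np.linspace(0,np.radians(138),N+1)
    y=r*np.cos(a);z=r*np.sin(a)
    for i in range(N): print(f"{i} dy {-(y[i+1]-y[i]):.4f} dz {-(z[i+1]-z[i]):.4f}",end=" | ")
```

```text
[641.85044646  -1.03414027 203.04954884] 16.13321917207595 [ 0.58868718  8.63352455 -0.41243509]
0 dy 0.0034 dz -0.0084 | 1 dy 0.0040 dz -0.0081 | 2 dy 0.0046 dz -0.0078 | 3 dy 0.0052 dz -0.0074 | 4 dy 0.0057 dz -0.0070 | 5 dy 0.0062 dz -0.0065 | 6 dy 0.0067 dz -0.0060 | 7 dy 0.0071 dz -0.0055 | 8 dy 0.0075 dz -0.0050 | 9 dy 0.0079 dz -0.0044 | 10 dy 0.0082 dz -0.0038 | 11 dy 0.0085 dz -0.0031 | 12 dy 0.0087 dz -0.0025 | 13 dy 0.0088 dz -0.0018 | 14 dy 0.0090 dz -0.0012 | 15 dy 0.0090 dz -0.0005 | 16 dy 0.0090 dz 0.0002 | 17 dy 0.0090 dz 0.0009 | 18 dy 0.0089 dz 0.0015 | 19 dy 0.0088 dz 0.0022 | 20 dy 0.0086 dz 0.0029 | 21 dy 0.0083 dz 0.0035 | 22 dy 0.0080 dz 0.0041 | 23 dy 0.0077 dz 0.0047 | 24 dy 0.0073 dz 0.0053 | 25 dy 0.0069 dz 0.0058 | 26 dy 0.0065 dz 0.0063 | 27 dy 0.0060 dz 0.0068 | 28 dy 0.0054 dz 0.0072 | 29 dy 0.0049 dz 0.0076 | 30 dy 0.0043 dz 0.0079 | 31 dy 0.0037 dz 0.0082 |
```

Request:
step_arm:
  moves: [0,-0.002,0,0,0,0,1,0,0,0,0,0,0,1,0,0,0,0,0,0,1,0,0,0,0,0,0,1]

```text
time: 17.55
ee_pos: [641.9, 0.4, 203.2]
orientation: [-0.001, 1.0, -0.013, 0.0]
contact_force: [-0.6, 6.3, -0.5]
opening: 13.0
gripper_force: 30.0
```

Request:
step_arm:
  moves: [0,0.0024,-0.0084,0,0,0,1,0,0.004,-0.0081,0,0,0,1,0,0.0046,-0.0078,0,0,0,1,0,0.0052,-0.0074,0,0,0,1,0,0.0057,-0.007,0,0,0,1,0,0.0062,-0.0065,0,0,0,1,0,0.0067,-0.006,0,0,0,1,0,0.0071,-0.0055,0,0,0,1,0,0,0,0,0,0,1]

```text
time: 18.45
ee_pos: [640.6, -40.7, 261.7]
orientation: [-0.002, 1.0, -0.013, 0.0]
contact_force: [-3.6, 6.4, 10.2]
opening: 13.0
gripper_force: 30.0
```

Request:
step_arm:
  moves: [0,0.0075,-0.007,0,0,0,1,0,0.0079,-0.0044,0,0,0,1,0,0.0082,-0.0038,0,0,0,1,0,0.0085,-0.0031,0,0,0,1,0,0.0087,-0.0025,0,0,0,1,0,0.0088,-0.0018,0,0,0,1,0,0.009,-0.0012,0,0,0,1,0,0.009,-0.0005,0,0,0,1,0,0,0,0,0,0,1]

```text
time: 19.35
ee_pos: [638.2, -112.5, 284.9]
orientation: [0.0, 1.0, -0.015, -0.0]
contact_force: [-3.3, 1.7, 5.6]
opening: 12.9
gripper_force: 30.0
```

Request:
step_arm:
  moves: [0,0.009,0.0002,0,0,0,1,0,0.009,0.0005,0,0,0,1,0,0.0089,0.0015,0,0,0,1,0,0.0088,0.0022,0,0,0,1,0,0.0086,0.0029,0,0,0,1,0,0.0083,0.0035,0,0,0,1,0,0.008,0.0041,0,0,0,1,0,0.0077,0.0047,0,0,0,1,0,0,0,0,0,0,1]

```text
time: 20.25
ee_pos: [636.0, -181.9, 262.6]
orientation: [0.001, 1.0, -0.015, -0.001]
contact_force: [-1.9, -0.5, -4.0]
opening: 12.9
gripper_force: 30.0
```

Request:
step_arm:
  moves: [0,0.0073,0.0053,0,0,0,1,0,0.0069,0.0058,0,0,0,1,0,0.0065,0.0063,0,0,0,1,0,0.006,0.0068,0,0,0,1,0,0.0054,0.0072,0,0,0,1,0,0.0049,0.0076,0,0,0,1,0,0.0043,0.0079,0,0,0,1,0,0.0015,0.004,0,0,0,1,0,0,0,0,0,0,1,0,0,0,0,0,0,1,0,0,0,0,0,0,1]

```text
time: 21.35
ee_pos: [635.0, -222.1, 212.6]
orientation: [-0.0, 1.0, -0.014, -0.001]
contact_force: [-3.1, 1.9, -4.9]
opening: 12.9
gripper_force: 30.0
```

Run:
```python
from h import *
s=imaging.snapshot("side");t=imaging.snapshot("top")
L=np.zeros((600,800,3),np.uint8)
L[:300,:400]=cv2.resize(t[145:280,340:520],(400,300),interpolation=cv2.INTER_CUBIC)
L[:,400:]=cv2.resize(s[90:255,280:390],(400,600),interpolation=cv2.INTER_CUBIC)
cv2.imwrite("pics/s6.png",L)
```

```text
(no output)
```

View pics/s6.png

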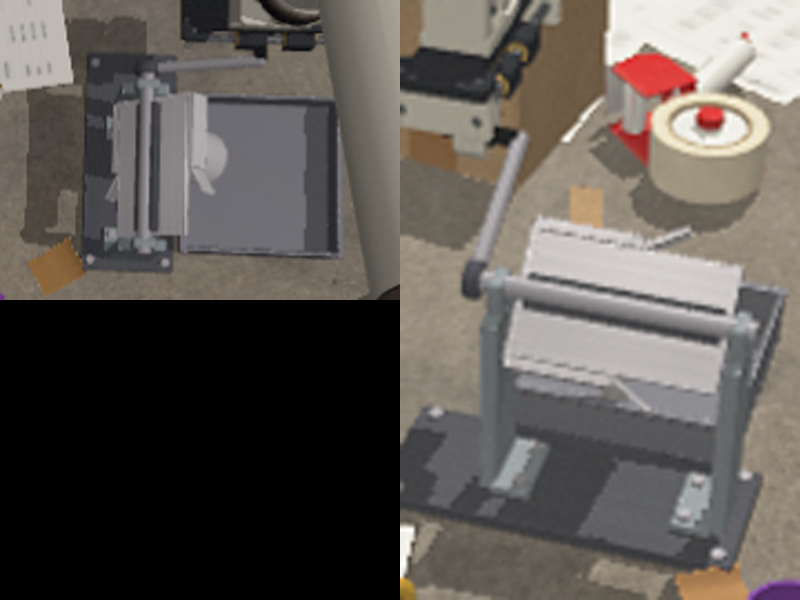

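The cradle is tipped with the can held in it (top crop (210,155)), and the pin isn't visible yet. I'll push the last few degrees towards the stop and wait.

Request:
step_arm:
  moves: [0,0.002,0.004,0,0,0,1,0,0.0017,0.004,0,0,0,1,0,0.001,0.003,0,0,0,1,0,0,0,0,0,0,1,0,0,0,0,0,0,1,0,0,0,0,0,0,1,0,0,0,0,0,0,1,0,0,0,0,0,0,1,0,0,0,0,0,0,1,0,0,0,0,0,0,1]

```text
time: 22.45
ee_pos: [635.2, -224.9, 205.4]
orientation: [-0.0, 1.0, -0.013, -0.0]
contact_force: [-12.5, 5.9, 12.9]
opening: 13.1
gripper_force: 30.0
```

Run:
```python
from h import *
t=imaging.snapshot("top");t0=cv2.imread("pics/top0.png")
d=cv2.absdiff(t,t0).max(2)>25
# tray interior px
m=np.zeros_like(d);m[190:258,432:478]=1
n,l,st,c=cv2.connectedComponentsWithStats((d&m).astype(np.uint8))
for i in range(1,n):
    if st[i,4]>8: print(st[i],c[i],t[l==i].mean(0),t0[l==i].mean(0))
```

```text
[432 190   8  37 143] [434.51048951 212.8041958 ] [156.40559441 154.24475524 158.47552448] [111.41958042 105.93706294 107.4965035 ]
```

The stop is reached. The pin isn't visible from above, but the can may be covering it. I'll swing the lever back along the same arc and then check.

Request:
step_arm:
  moves: [0,-0.0027,-0.007,0,0,0,1,0,-0.0035,-0.008,0,0,0,1,0,-0.0043,-0.0079,0,0,0,1,0,-0.0049,-0.0076,0,0,0,1,0,-0.0054,-0.0072,0,0,0,1,0,-0.006,-0.0068,0,0,0,1,0,-0.0065,-0.0063,0,0,0,1,0,-0.0069,-0.0058,0,0,0,1,0,-0.0073,-0.0053,0,0,0,1,0,0,0,0,0,0,1]

```text
time: 23.5
ee_pos: [636.7, -180.4, 266.6]
orientation: [0.002, 1.0, -0.014, 0.0]
contact_force: [-9.3, -1.9, 0.8]
opening: 13.0
gripper_force: 30.0
```

Run:
```python
from h import *
t=imaging.snapshot("top");t0=cv2.imread("pics/top0.png")
cv2.imwrite("pics/t7.png",t)
d=cv2.absdiff(t,t0).max(2)>25
m=np.zeros_like(d);m[190:258,432:478]=1
n,l,st,c=cv2.connectedComponentsWithStats((d&m).astype(np.uint8))
for i in range(1,n):
    if st[i,4]>8: print(st[i],c[i],t[l==i].mean(0),t0[l==i].mean(0))
s=telemetry.read_state();print(s["ee_pos"],s["contact_force"])
```

```text
[474 193   4  11  20] [475.6  196.95] [74.25 80.2  83.35] [107.15 102.2  103.4 ]
[432 199  45  25 677] [447.79615953 212.32644018] [162.5450517  161.83899557 166.80059084] [112.76514032 106.99261448 108.43722304]
[432 225   4   7  17] [433.11764706 228.76470588] [113.58823529 107.35294118 108.47058824] [143.05882353 140.35294118 144.        ]
[ 636.67292911 -180.39989549  266.61076282] [-7.90701946 -1.33793255  0.5851687 ]
```

Request:
step_arm:
  moves: [-0.001,-0.0077,-0.0047,0,0,0,1,-0.001,-0.008,-0.0041,0,0,0,1,0,-0.0083,-0.0035,0,0,0,1,0,-0.0086,-0.0029,0,0,0,1,0,-0.0088,-0.0022,0,0,0,1,0,-0.0089,-0.0015,0,0,0,1,0,-0.009,-0.0005,0,0,0,1,0,-0.009,-0.0002,0,0,0,1,0,-0.009,0.0005,0,0,0,1,0,-0.009,0.0012,0,0,0,1,0,-0.0088,0.0018,0,0,0,1,0,-0.0087,0.0025,0,0,0,1,0,-0.0085,0.0031,0,0,0,1,0,0,0,0,0,0,1]

```text
time: 24.95
ee_pos: [641.3, -67.5, 278.7]
orientation: [0.001, 1.0, -0.014, 0.004]
contact_force: [1.0, -2.6, 4.7]
opening: 13.3
gripper_force: 30.0
```

Run:
```python
from h import *
t=imaging.snapshot("top");t0=cv2.imread("pics/top0.png")
d=cv2.absdiff(t,t0).max(2)>25
m=np.zeros_like(d);m[190:258,432:478]=1
n,l,st,c=cv2.connectedComponentsWithStats((d&m).astype(np.uint8))
for i in range(1,n):
    if st[i,4]>8: print(st[i],c[i],t[l==i].mean(0),t0[l==i].mean(0),onplane("top",c[i],14),cv2.minAreaRect(np.argwhere(l==i).astype(np.float32)))
s=telemetry.read_state();print(s["ee_pos"],s["contact_force"])
```

```text
[ 432  190   46   68 2101] [461.26082818 219.11375535] [143.09566873 154.05378391 159.43122323] [109.71156592 104.09566873 105.43883865] [ 526.24071073 -279.55124773   14.        ] ((223.5, 454.5), (45.0, 67.0), 90.0)
[432 217  13  41 227] [436.92070485 241.34801762] [81.0969163  88.18061674 91.73568282] [116.74889868 111.3215859  112.97356828] [ 465.42500116 -213.7464637    14.        ] ((237.0108184814453, 435.46484375), (40.28976821899414, 8.087361335754395), 17.10272979736328)
[641.24026034 -67.48033303 278.63615228] [ 1.35546114 -3.22201449  7.41022454]
```

Request:
step_arm:
  moves: [0,-0.0082,0.0038,0,0,0,1,0,-0.0079,0.0044,0,0,0,1,0,-0.0075,0.005,0,0,0,1,0,-0.0071,0.0055,0,0,0,1,0,-0.0067,0.006,0,0,0,1,0,-0.0062,0.0065,0,0,0,1,0,-0.0057,0.007,0,0,0,1,0,0,0,0,0,0,1]

```text
time: 25.8
ee_pos: [642.8, -18.0, 238.4]
orientation: [0.0, 1.0, -0.014, 0.004]
contact_force: [6.4, -2.7, -3.1]
opening: 13.1
gripper_force: 30.0
```

Request:
step_arm:
  moves: [0,-0.0052,0.0074,0,0,0,1,0,-0.0046,0.0078,0,0,0,1,0,-0.004,0.0081,0,0,0,1,0,-0.003,0.0075,0,0,0,1,0,0,0,0,0,0,1,0,0,0,0,0,0,1]

```text
time: 26.4
ee_pos: [643.3, -0.8, 206.9]
orientation: [-0.001, 1.0, -0.014, 0.004]
contact_force: [8.5, -3.1, -2.7]
opening: 13.2
gripper_force: 30.0
```

Request:
step_arm:
  moves: [0,-0.001,0.003,0,0,0,1,0,-0.001,0.003,0,0,0,1,0,0,0,0,0,0,1,0,0,0,0,0,0,1]

```text
time: 26.8
ee_pos: [643.4, 0.5, 202.7]
orientation: [0.0, 1.0, -0.014, 0.004]
contact_force: [4.1, -4.2, 7.4]
opening: 13.1
gripper_force: 30.0
```

Request:
step_arm:
  moves: [0,0,0.001,0,0,0,1,0,0,0,0,0,0,1]

```text
time: 27.0
ee_pos: [643.5, 0.6, 202.6]
orientation: [0.0, 1.0, -0.014, 0.004]
contact_force: [1.2, -3.8, 11.2]
opening: 13.2
gripper_force: 30.0
```

Run:
```python
from h import *
t=imaging.snapshot("top");t0=cv2.imread("pics/top0.png")
d=cv2.absdiff(t,t0).max(2)>25
m=np.zeros_like(d);m[190:258,430:486]=1
n,l,st,c=cv2.connectedComponentsWithStats((d&m).astype(np.uint8))
for i in range(1,n):
    if st[i,4]>8: print(st[i],c[i],t[l==i].mean(0),t0[l==i].mean(0),onplane("top",c[i],14),cv2.minAreaRect(np.argwhere(l==i).astype(np.float32)))
s=telemetry.read_state();print(s["ee_pos"],s["contact_force"])
```

```text
[ 430  190   56   68 2620] [451.34351145 228.58320611] [131.12480916 141.75114504 148.19885496] [111.99885496 106.42366412 107.8019084 ] [ 500.30844127 -252.68765052   14.        ] ((223.49996948242188, 457.5), (54.99999237060547, 66.99998474121094), 90.0)
[6.43476384e+02 4.93978132e-01 2.02619049e+02] [ 1.126947   -5.1570454  11.82559595]
```

At the level stop. I'll release, rise and move away to see the tray.

Request:
step_arm:
  moves: [0,0,-0.001,0,0,0,1,0,0,0,0,0,0,-1,0,0,0,0,0,0,-1,0,0,0,0,0,0,-1,0,0,0,0,0,0,-1,0,0,-0.02,0,0,0,-1,0,0,-0.04,0,0,0,-1,0,-0.03,-0.04,0,0,0,-1,0,-0.045,0,0,0,0,-1,-0.03,-0.035,0,0,0,0,-1,-0.03,-0.035,0,0,0,0,-1,-0.03,-0.035,0,0,0,0,-1,-0.03,-0.035,0,0,0,0,-1,0,-0.04,0,0,0,0,-1,0,-0.04,0,0,0,0,-1,0,0,0,0,0,0,-1]

```text
time: 28.65
ee_pos: [524.7, 306.7, 300.2]
orientation: [-0.002, 1.0, -0.009, -0.001]
contact_force: [-0.1, 1.1, -0.4]
opening: 91.9
gripper_force: 0.0
```

Run:
```python
from h import *
np.set_printoptions(precision=1,suppress=True)
t=imaging.snapshot("top");t0=cv2.imread("pics/top0.png");s=imaging.snapshot("side")
cv2.imwrite("pics/t8.png",t);cv2.imwrite("pics/s8.png",s)
d=cv2.absdiff(t,t0).max(2)>18
m=np.zeros_like(d);m[188:262,428:495]=1
n,l,st,c=cv2.connectedComponentsWithStats((d&m).astype(np.uint8))
for i in range(1,n):
    if st[i,4]>8: print(st[i],c[i],t[l==i].mean(0),t0[l==i].mean(0),onplane("top",c[i],14),cv2.minAreaRect(np.argwhere(l==i).astype(np.float32)))
s=telemetry.read_state();print(s["ee_pos"],s["contact_force"])
```

```text
[436 217  41   9 235] [455.3 220.6] [127.2 130.9 135.9] [113.3 107.8 109.2] [ 522.2 -263.8   14. ] ((221.0, 456.0), (40.0, 8.0), 90.0)
[526.9 300.8 299.5] [ 0.5 -1.   0.2]
```

The tray now holds a blob of 41x9 px at (455,220), about 100 x 22 mm, which is the pin lying at (522,-264). Last check: lever level, can home, bystanders in place.

Run:
```python
from h import *
t=cv2.imread("pics/t8.png");t0=cv2.imread("pics/top0.png");s=cv2.imread("pics/s8.png");s0=cv2.imread("pics/side0.png")
def f(n,a,b,x,y,w,h):
    print(n,round(float((cv2.absdiff(a,b)[y:y+h,x:x+w].max(2)>25).mean()),3),end="; ")
for n,w in dict(grip=(352,150,20,30),glue=(312,240,16,14),measure=(312,170,30,24),stamp=(253,253,22,16),roll=(263,150,40,38),mug=(162,196,40,44),canB=(205,200,40,36)).items(): f(n,t,t0,*w)
print()
for n,w in dict(grip=(258,165,30,24),glue=(334,256,16,36),measure=(258,242,28,34),stamp=(332,315,20,18),roll=(218,272,48,42),mug=(234,364,50,60),canB=(255,322,42,55),sideguide=(310,175,60,20)).items(): f(n,s,s0,*w)
print()
# can rim in cradle: expected rim projected for home pose vs observed (side view), rim top at z=300
for X in ((528,-112,300),(528,-112,195)): print(proj("side",X),proj("top",X))
d=(cv2.absdiff(t,t0).max(2)>25)[180:262,380:436];ys,xs=np.nonzero(d);print(xs.min()+380,xs.max()+380,ys.min()+180,ys.max()+180)
d=(cv2.absdiff(s,s0).max(2)>25)[110:200,300:380];ys,xs=np.nonzero(d);print(xs.min()+300,xs.max()+300,ys.min()+110,ys.max()+110,np.mean(xs)+300)
X=[proj("side",(528+31*np.cos(a),-112+31*np.sin(a),z)) for a in np.linspace(0,6.28,40) for z in (206,300)];X=np.array(X);print(X.min(0),X.max(0))
```

```text
grip 0.0; glue 0.817; measure 0.0; stamp 0.807; roll 0.0; mug 0.292; canB 0.585; 
grip 0.867; glue 0.0; measure 0.524; stamp 0.0; roll 0.0; mug 0.065; canB 0.014; sideguide 0.098; 
[331.62562173 129.47470441] [412.93310904 197.878446  ]
[330.25591795 165.64289298] [406.86536949 206.40663237]
384 427 186 225
300 347 122 199 325.1276429130775
[317.96616    122.53227501] [344.64723396 169.3649457 ]
```

```bash
python3 -c "
from plant import arm
print(arm.close_job())"
```

```text
the job is handed in; nothing more can be done
None
```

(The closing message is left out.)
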